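Sweep used test cartridges into the waste tray

ROBOT

A 7-joint arm with a two-finger parallel gripper is mounted at the origin on the work surface. World frame = base frame: x ahead of the robot, y to its left, z up, the work surface at z = 0. Lengths are in m, angles in rad, forces in N, time in s.
With the tool pointing down it reaches from about 0.425 to 0.925 m from the base axis. Payload 6.8 kg.
Tool frame: the origin (TCP) lies between the finger pads; the fingertips stand 14 mm ahead of it and the grasp point (between the pads) lies 5 mm behind it; z points along the fingers, y is the line along which they close (so a half turn about z gives the same grasp; the last joint's range is limited). The gripper opens to 85 mm and grips with 20 to 120 N. Pads are 22 mm wide; open, the fingers measure 114 mm over their backs; the gripper's body (76 mm by 85 mm) begins 54 mm behind the grasp point. The pads swing forward as they close: fully open they stand 13 mm farther back than shut.
Start: joints at [1.186, 0.477, 0.022, 1.555, -0.011, 1.109, -0.083], TCP at [0.184, -0.649, 0.245] pointing down, gripper open.
Joint ranges: [-2.96, 2.96], [-0.34, 2.1], [-1.41, 1.46], [0.24, 2.44], [-1.37, 4.51], [0.17, 1.92], [-2.96, 2.96]. Speed limits (rad/s): [2.39, 2.39, 3.14, 3.14, 3.14, 3.14, 3.14].

INTERFACE

Orientations are given as a rotation vector (axis times angle).
In Python, from bench import r, imaging gives the robot as it stands.
- The arm moves only by the tool apply_moves, never from a script. Its argument "moves" is a list of rows, each a list of 2 entries, a list of its own where there are three numbers: the shift along the tool's x, y, z in cm, then the turn about the tool's z in rad. In form: [[[tx, ty, tz], roll], ...]. A call has 1 to 10 rows; each row is the pose to reach, as a shift and turn from the pose commanded when the call began, along the tool's axes at that moment; what a row does not reach only later rows make up. A row lasts 1/12 s, in which the tool goes at most 41.7 mm and 7.16 degrees, less where a joint would pass 70% of its speed; a pose out of reach is approached as far as the arm can. A call with a gripper value outside its range is refused whole. "claw" is the opening, from 0 (shut) to 1 (fully open), set as the call begins (left out, the last holds). The fingers move at their own pace and stop on an object; "grip_force" is the grip in N (left out, the last holds). Time passes only in rows, so rows that repeat a pose let the fingers close. It gives the time, the measured TCP pose, the force and the opening at its end, in the units of the state.
- r.get_obs(): the state, without advancing time (a new reading comes with each control period).
- imaging.grab_frame(name): name is "scene" or "top"; returns a dict with "frame" (420x560x3 uint8, blue, green, red), "intrinsics" (3x3 intrinsics, pixels), "k1" (the pictures are not rectified: a ray, as slopes to the right and down, at radius r is drawn at 1 + k1 r^2 times it, then the intrinsics apply), "T" (4x4, takes a point from camera to world coordinates). Camera axes: x right, y up, looking along -z (the intrinsics and any distortion apply to the point x, -y, -z); pixel columns grow to the right and rows downward; lengths in m; the calibration is good to about 2 mm. A picture is of the moment at which its call begins. There is no depth.
- r.hand_in(): hands the job in, once; it reports no verdict.
The state is a dict: "clock": time; "joints": joint angles; "qvel": joint speeds; "tau": joint torques, N m; "tcp_pos": TCP position; "orientation": TCP orientation; "contact_force": force on the tool from outside, world axes, zero at the start; "moment": the same for the moment, N m; "grip_width": finger opening in m.
Only numpy, scipy, OpenCV 4.12 (cv2) and the standard library are available. Lean on these libraries where they do the work, as an engineer would, in place of code of your own. Each camera call takes 0.05 s, during which the arm holds its last target. There are 200 camera calls.

TASK

Clear the sorting board: with the outside of your fingers, sweep the three used green test cartridges along the board and over its end so that all of them drop into the yellow tray, none into the blue one. Do not pick anything up, and leave the small amber bottle standing where it is on the board and the other things on the counter undisturbed.

Things in the scene. Friction and masses are not known exactly. Their poses are not given: they have to be found in the camera images.
- board: raised sorting board, fixed: white top 250 (x) x 280 (y) mm, its surface 55 mm above the counter; origin: its centre, at counter height. A steel rim 8 mm thick, 10 mm above the surface, runs along the two long edges (x = +-117 to +-125 mm); the ends, at y = +-140 mm, have no rim. A tray stands against each end. Turned by up to 0.2 rad about vertical.
- yellow_tray: yellow waste tray: shallow open tray, fixed, 240 (x) x 120 (y) x 46 mm high, walls and floor 4 mm. Origin: centre of its underside, on the counter; same yaw as the board. A long wall stands against one y end of the board (1.5 mm gap, rim 9 mm below the board top): things pushed over that end drop in. At the +y or -y end, it varies.
- blue_tray: blue tray: shallow open tray, fixed, 240 (x) x 120 (y) x 46 mm high, walls and floor 4 mm. Origin: centre of its underside, on the counter; same yaw as the board. A long wall stands against one y end of the board (1.5 mm gap, rim 9 mm below the board top): things pushed over that end drop in. At the +y or -y end, it varies. Two stoppered tubes are fixed in it.
- cartridge1: used test cartridge, loose: green block 34 (x) x 26 (y) x 12 mm high, about 18 g, small black window and red dot on top. Origin: centre of its underside. It lies flat on the board, its x within 35 degrees of the board's x. Cartridges and amber bottle: one in each of four lanes at about board x = -82, -28, 28, 82 mm, which one varies; board y within 70 mm of the middle.
- cartridge2: used test cartridge, loose: green block 34 (x) x 26 (y) x 12 mm high, about 18 g, small black window and red dot on top. Origin: centre of its underside. It lies flat on the board, its x within 35 degrees of the board's x. Cartridges and amber bottle: one in each of four lanes at about board x = -82, -28, 28, 82 mm, which one varies; board y within 70 mm of the middle.
- cartridge3: used test cartridge, loose: green block 34 (x) x 26 (y) x 12 mm high, about 18 g, small black window and red dot on top. Origin: centre of its underside. It lies flat on the board, its x within 35 degrees of the board's x. Cartridges and amber bottle: one in each of four lanes at about board x = -82, -28, 28, 82 mm, which one varies; board y within 70 mm of the middle.
- control_bottle: small amber bottle with a white cap, loose, standing on the board in one of the four lanes: 30 mm diameter, 55 mm high, about 60 g. Origin: centre of its underside. To be left standing where it is.
- sample_pot1: sample pot with red lid, loose, on the counter left of the board: 56 mm diameter, 70 mm high. Origin: centre of its underside.
- sample_pot2: sample pot with white lid, loose, on the counter beyond the board: 56 mm diameter, 70 mm high. Origin: centre of its underside.
- tube_rack: grey rack of stoppered tubes, loose, on the counter beyond the board: 70 (x) x 200 (y) x 100 mm high. Origin: centre of its underside.
- glove_box: white and blue glove box, loose, on the counter right of the board: 120 (x) x 230 (y) x 80 mm high. Origin: centre of its underside.

How it is judged:
At the end, for the whole second after the job is handed in: All three green cartridges lie at rest (below 20 mm/s) inside the yellow tray, their origins within its walls and less than 42 mm above its underside; the amber bottle stands upright (within 0.2 rad) within 15 mm of where it was, and the pots, rack and glove box are within 30 mm of where they were (x of cartridge1 in the frame of yellow_tray between -0.116 and 0.116 m and y of cartridge1 in the frame of yellow_tray between -0.056 and 0.056 m and z of each of cartridge1, cartridge2, cartridge3 in the frame of yellow_tray below 0.042 m and linear speed of each of cartridge1, cartridge2, cartridge3 below 0.02 m/s and x of cartridge2 in the frame of yellow_tray between -0.116 and 0.116 m and y of cartridge2 in the frame of yellow_tray between -0.056 and 0.056 m and x of cartridge3 in the frame of yellow_tray between -0.116 and 0.116 m and y of cartridge3 in the frame of yellow_tray between -0.056 and 0.056 m and distance of control_bottle from where it was at the start of the episode below 0.015 m and angle between control_bottle's own z axis and vertical below 0.2 rad and distance of each of sample_pot1, sample_pot2, tube_rack, glove_box from where it was at the start of the episode below 0.03 m); the robot touches nothing.
It fails at once if a cartridge was lifted (more than 20 mm above the board's top) (z of any of cartridge1, cartridge2, cartridge3 in the frame of board above 0.075 m).
It fails at once if a cartridge went into the blue tray ((x of cartridge1 in the frame of blue_tray between -0.116 and 0.116 m and y of cartridge1 in the frame of blue_tray between -0.056 and 0.056 m and z of cartridge1 in the frame of blue_tray below 0.042 m) or (x of cartridge2 in the frame of blue_tray between -0.116 and 0.116 m and y of cartridge2 in the frame of blue_tray between -0.056 and 0.056 m and z of cartridge2 in the frame of blue_tray below 0.042 m) or (x of cartridge3 in the frame of blue_tray between -0.116 and 0.116 m and y of cartridge3 in the frame of blue_tray between -0.056 and 0.056 m and z of cartridge3 in the frame of blue_tray below 0.042 m)).
It fails at once if the amber bottle was lifted, tipped (over 0.4 rad) or shifted by more than 15 mm (distance of control_bottle from where it was at the start of the episode above 0.015 m or angle between control_bottle's own z axis and vertical above 0.4 rad).
It fails at once if a bystander on the counter was shifted by more than 30 mm or tipped (distance of any of sample_pot1, sample_pot2, tube_rack, glove_box from where it was at the start of the episode above 0.03 m or angle between any of sample_pot1, sample_pot2, tube_rack, glove_box's own z axis and vertical above 0.4 rad).
It also fails if it takes over 67 s, if anything falls off the work surface, if the arm or the gripper's body presses on something with over 40 N, if the wrist force passes 120 N, or if a joint passes its speed limit or range.

## Working session

There is one attempt and no reset: what is moved stays moved. The work goes in short steps, Python scripts to look and compute and a tool call to move; the robot and the scene stay as the last step left them, time stands still between calls to the robot, and variables do not carry over. Pictures are saved under pics/ and viewed, on a budget of 10 in all, crops included, one or two more only if the job needs it, and the job is handed in when it is done.

Besides the shell and the picture viewer there is one more tool, called after "Request:" as a command line: name --argument value ..., lists and objects as JSON in quotes. apply_moves: Moves the arm, as the interface text tells. Its arguments: {"type":"object","properties":{"moves":{"type":"array","items":{"type":"array"}},"claw":{"type":"number"},"grip_force":{"type":"number"}},"required":["moves"]}

```bash
mkdir -p pics; ls; python3 - <<'E'
from bench import r, imaging
import cv2,pickle
print(r.get_obs())
for n in("top","scene"):
    f=imaging.grab_frame(n); pickle.dump(f,open(n+'.pkl','wb')); cv2.imwrite(f'pics/{n}0.png',f["frame"]); print(f["intrinsics"],f["k1"],f["T"])
E
```

```text
pics
{'clock': 0.0, 'joints': array([ 1.18591213,  0.47779599,  0.02230749,  1.55644357, -0.01149425,
        1.10924264, -0.08306986]), 'qvel': array([ 0.00042105, -0.00037692,  0.00092648,  0.0002786 ,  0.00039506,
       -0.0011965 , -0.00044847]), 'tau': array([ 1.73452790e-04, -5.96455872e+01,  1.60830840e+00, -2.81193709e+01,
        1.24768488e-02,  9.39875812e-03,  9.05723027e-06]), 'tcp_pos': array([ 0.18431054, -0.64878179,  0.24433112]), 'orientation': array([-3.10983036e+00, -4.33276364e-01,  5.68407973e-04]), 'contact_force': array([-0.27966842,  1.34973645, -0.65710619]), 'moment': array([-0.02097999, -0.02907006,  0.01344524]), 'grip_width': 0.08532713601481734}
[[503.88889702   0.         291.46226781]
 [  0.         503.88889702 204.81212309]
 [  0.           0.           1.        ]] 0.03274973456175388 [[ 0.00830662  0.98554928 -0.16918513  0.4003114 ]
 [-0.9997791   0.01145197  0.01762385 -0.0145762 ]
 [ 0.01930668  0.16900136  0.98542671  1.39239652]
 [ 0.          0.          0.          1.        ]]
[[409.59965708   0.         280.90444663]
 [  0.         409.59965708 210.86365484]
 [  0.           0.           1.        ]] -0.0780708169794701 [[ 0.3072112  -0.55090641  0.77596611  1.44138707]
 [ 0.95163977  0.17635533 -0.25155624 -0.27254143]
 [ 0.00173818  0.81572111  0.57844278  0.68404006]
 [ 0.          0.          0.          1.        ]]
```

View pics/top0.png

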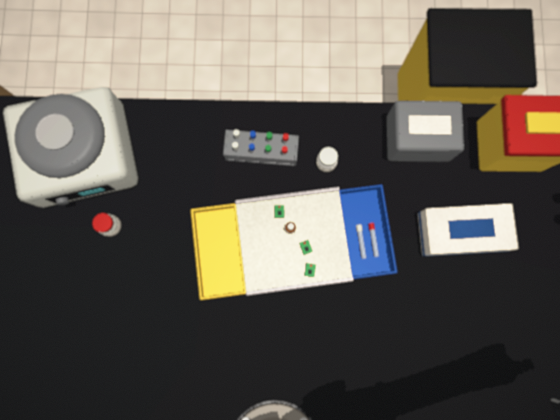

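View pics/scene0.png

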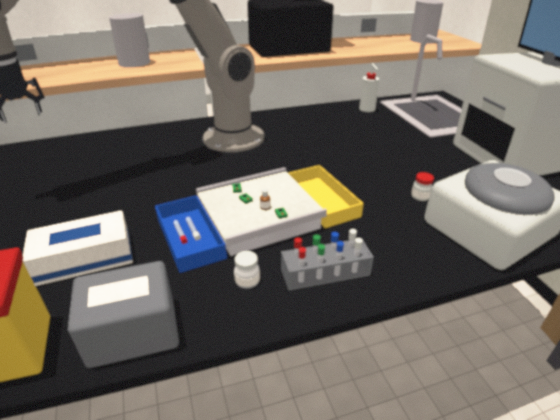

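The top view shows the yellow tray on the left (world +y) around (218,250) and blue on the right. The cartridges are near (279,211), (306,247) and (310,270), and the bottle is near (290,228).

```bash
cat > h.py <<'E'
import numpy as np, cv2
def cast(f,px,z):
    K=f["intrinsics"]; d=np.array([f["k1"],0,0,0.])
    u=cv2.undistortPoints(np.float64(px).reshape(-1,1,2),K,d)[:,0]  # k1 model on slopes
    T=f["T"]; D=np.c_[u[:,0],-u[:,1],-np.ones(len(u))]@T[:3,:3].T; o=T[:3,3]
    return (o+D*((z-o[2])/D[:,2])[:,None])[:,:2]
def blobs(m,amin):
    c,_=cv2.findContours(m,cv2.RETR_EXTERNAL,cv2.CHAIN_APPROX_NONE)
    return [k for k in c if cv2.contourArea(k)>=amin]
def masks(f):
    h=cv2.cvtColor(f["frame"],cv2.COLOR_BGR2HSV)
    g=lambda a,b:cv2.inRange(h,a,b)
    return dict(green=g((45,90,40),(85,255,255)),yellow=g((20,120,100),(35,255,255)),blue=g((100,150,60),(125,255,255)),
      amber=g((3,60,40),(19,255,230)))
def carts(f,z=.067):
    out=[]
    for k in blobs(cv2.morphologyEx(masks(f)["green"],cv2.MORPH_CLOSE,np.ones((5,5),np.uint8)),25):
        w=cast(f,k[:,0],z).astype(np.float32); q=cv2.minAreaRect(w*1000)
        out.append((np.array(q[0])/1000,q[1],q[2]))
    return out
E
python3 - <<'E'
import pickle,numpy as np,cv2
from h import *
np.set_printoptions(precision=4,suppress=True)
for n in("top","scene"):
    f=pickle.load(open(n+'.pkl','rb')); print(n)
    for c in carts(f): print(' cart',c)
    M=masks(f)
    for nm,z in(("yellow",.046),("blue",.046)):
        k=max(blobs(M[nm],100),key=cv2.contourArea)
        if n=="top":
            q=cv2.minAreaRect((cast(f,k[:,0],z)*1000).astype(np.float32)); print(nm,q, cv2.boxPoints(q))
    for k in blobs(M["amber"],4):
        print(' amber',cv2.boundingRect(k),cast(f,[k[:,0].mean(0)],.10))
    # board corners
    h=cv2.cvtColor(f["frame"],cv2.COLOR_BGR2HSV)
    w=cv2.inRange(h,(0,0,130),(180,60,255))
    for k in blobs(w,3000):
        x=k[:,0]
        if cv2.pointPolygonTest(cv2.convexHull(k),(300.,250.) if n=="top" else (260.,210.),False)>0:
            q=cv2.minAreaRect((cast(f,x,.058)*1000).astype(np.float32)); print(' board',q,cv2.boxPoints(q))
f=pickle.load(open('top.pkl','rb'))['frame'];g=pickle.load(open('scene.pkl','rb'))['frame']
a=cv2.resize(f[195:295,230:360],None,fx=6,fy=6,interpolation=2)
cv2.imwrite('pics/crop.png',a)
E
```

```text
top
 cart (array([ 0.4565, -0.0871]), (21.71611976623535, 28.272319793701172), 83.01082611083984)
 cart (array([ 0.5157, -0.0762]), (29.11608123779297, 20.889406204223633), 18.75751304626465)
 cart (array([ 0.6108, -0.0052]), (26.957653045654297, 21.321744918823242), 0.6628593802452087)
 cart (array([0.8219, 0.0247]), (19.841320037841797, 10.921134948730469), 0.8617122173309326)
yellow ((909.4393310546875, -555.0172119140625), (531.4186401367188, 274.4051818847656), 53.52827072143555) [[ 641.1633 -687.1306]
 [ 861.8263 -850.2443]
 [1177.7153 -422.9038]
 [ 957.0524 -259.7902]]
blue ((564.482177734375, -245.28463745117188), (244.4142608642578, 118.37201690673828), 8.064970970153809) [[ 435.1802 -203.8292]
 [ 451.7872 -321.0305]
 [ 693.7842 -286.7401]
 [ 677.1771 -169.5388]]
 amber (285, 222, 11, 11) [[ 0.5638 -0.0347]]
 amber (524, 111, 36, 24) [[ 0.8541 -0.6986]]
 amber (500, 93, 60, 64) [[ 0.8459 -0.6525]]
 amber (0, 86, 13, 11) [[0.9151 0.7229]]
 board ((535.5986938476562, -44.28448486328125), (254.94395446777344, 283.04412841796875), 8.227371215820312) [[ 389.1866   77.5396]
 [ 429
[... 429 characters left out ...]
654052734375)
 amber (540, 294, 20, 51) [[1.1435 0.3571]]
 amber (0, 252, 24, 66) [[ 0.7456 -0.6107]]
 amber (260, 195, 10, 7) [[ 0.5911 -0.0414]]
 amber (415, 180, 17, 6) [[0.653  0.3953]]
 amber (21, 95, 7, 4) [[-0.495  -0.8159]]
 amber (25, 83, 15, 14) [[-0.5848 -0.7963]]
 amber (19, 48, 187, 48) [[-0.7459 -0.451 ]]
 amber (423, 43, 15, 16) [[-0.6114  1.3039]]
 amber (441, 39, 41, 19) [[-0.5822  1.4852]]
 amber (239, 33, 182, 40) [[-0.6905  0.7031]]
 amber (437, 29, 4, 9) [[-1.0419  1.6697]]
 board ((612.6016845703125, -44.87870788574219), (429.6324157714844, 306.2721862792969), 7.555439472198486) [[ 379.5153   78.6827]
 [ 419.7857 -224.9305]
 [ 845.6881 -168.4401]
 [ 805.4177  135.1731]]
```

View pics/crop.png

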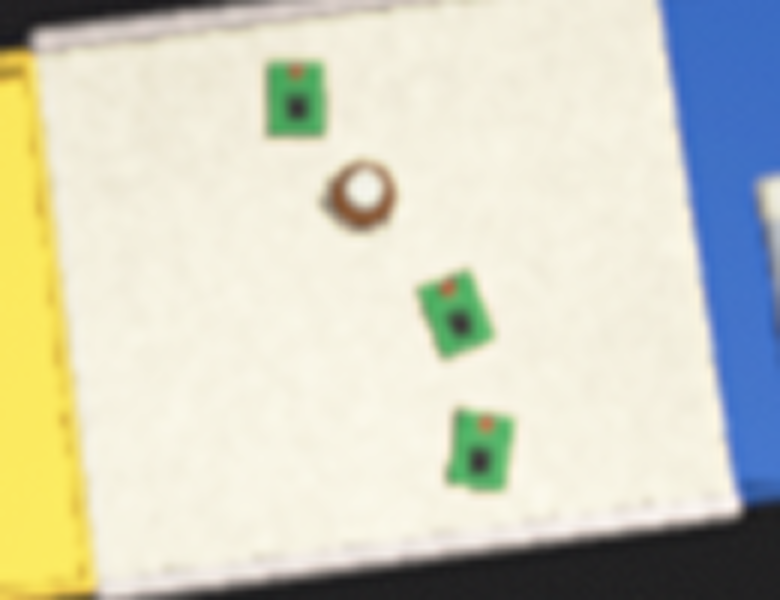

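The crop (6x, offset 230,195) shows all four objects clearly, and they match the fitted positions. The stray fourth green blob is on the rack. I put the board centre at (0.536, -0.044) with a yaw of 0.144.

I'll set the fingers side by side along board x, slightly open to make a face about 40 mm wide, and sweep towards +y. C goes first.

```bash
cat >> h.py <<'E'
from scipy.spatial.transform import Rotation as Ro
C0=np.array([.5356,-.0443]); YAW=.144; EX=np.array([np.cos(YAW),np.sin(YAW)]); EY=np.array([-EX[1],EX[0]])
b2w=lambda b:C0+b[0]*EX+b[1]*EY
w2b=lambda w:np.array([(w-C0)@EX,(w-C0)@EY])
def go(o,b,z):
    R=Ro.from_rotvec(o["orientation"]).as_matrix()
    d=R.T@(np.r_[b2w(b),z]-o["tcp_pos"])*100
    y=np.arctan2(R[1,1],R[0,1])  # tool y heading; want board x
    return d, -((YAW-y+np.pi)%(2*np.pi)-np.pi), w2b(o["tcp_pos"][:2]), o["tcp_pos"][2]
E
python3 - <<'E'
from h import *; import pickle
from bench import r
f=pickle.load(open('top.pkl','rb'))
for c in carts(f): print(w2b(c[0]))
print('bottle',w2b(np.array([.5638,-.0347])))
print(go(r.get_obs(),(.080,-.042),.16))
E
```

```text
[-0.08446052 -0.03099557]
[-0.02430295 -0.02868846]
[0.08001641 0.0278827 ]
[0.2932649  0.02717303]
bottle [0.02928575 0.00545386]
(array([ 57.68540153, -43.31425885,   8.50952544]), np.float64(-1.4379830756576926), array([-0.43439021, -0.54785179]), np.float64(0.24444486180713837))
```

Request:
apply_moves --moves '[[[57.7, -43.3, 0], -1.438], [[57.7, -43.3, 0], -1.438], [[57.7, -43.3, 0], -1.438], [[57.7, -43.3, 0], -1.438], [[57.7, -43.3, 0], -1.438], [[57.7, -43.3, 0], -1.438], [[57.7, -43.3, 0], -1.438], [[57.7, -43.3, 0], -1.438], [[57.7, -43.3, 0], -1.438], [[57.7, -43.3, 0], -1.438]]' --claw 0.12

```text
clock: 0.93
tcp_pos: [0.4372, -0.3158, 0.2452]
orientation: [-2.263, -2.179, 0.0]
contact_force: [0.6, -0.8, -0.8]
grip_width: 0.0105
```

```bash
python3 -c "
from h import *
from bench import r
o=r.get_obs();print(o['clock'],o['grip_width'],go(o,(.080,-.042),.244))"
```

```text
0.9333 0.010486473442552066 (array([24.82591363, 17.42236461,  0.11168346]), np.float64(-0.18208596683159683), array([-0.13629809, -0.25460628]), np.float64(0.2451974497286145))
```

Request:
apply_moves --moves '[[[24.8, 17.4, 0], -0.182], [[24.8, 17.4, 0], -0.182], [[24.8, 17.4, 0], -0.182], [[24.8, 17.4, 0], -0.182], [[24.8, 17.4, 0], -0.182], [[24.8, 17.4, 0], -0.182], [[24.8, 17.4, 0], -0.182], [[24.8, 17.4, 0], -0.182], [[24.8, 17.4, 0], -0.182], [[24.8, 17.4, 0], -0.182]]'

```text
clock: 1.77
tcp_pos: [0.6212, -0.0771, 0.2446]
orientation: [-2.061, -2.37, 0.001]
contact_force: [0.6, -0.1, 0.3]
grip_width: 0.0103
```

```bash
python3 -c "
from h import *
from bench import r
o=r.get_obs();print(o['clock'],o['grip_width'],go(o,(.080,-.042),.073))"
```

```text
1.7667 0.010328736058305454 (array([ 0.27503899,  0.01718471, 17.16139037]), np.float64(-0.0044426071577645665), array([ 0.08003452, -0.04477974]), np.float64(0.24461351331647854))
```

Request:
apply_moves --moves '[[[0, 0, 4], 0], [[0, 0, 8], 0], [[0, 0, 11], 0], [[0, 0, 14], 0], [[0, 0, 16], 0], [[0, 0, 17], 0], [[0, 0, 17.1], 0], [[0, 0, 17.1], 0]]'

```text
clock: 2.43
tcp_pos: [0.6212, -0.0789, 0.0746]
orientation: [2.065, 2.368, -0.001]
contact_force: [0.5, 1.1, 0.5]
grip_width: 0.0102
```

```bash
python3 - <<'E'
from h import *
from bench import r, imaging
o=r.get_obs();print(o['contact_force'],go(o,(.080,.155),.073))
f=imaging.grab_frame("scene"); cv2.imwrite('pics/s1.png',cv2.resize(f["frame"][120:290,140:390],None,fx=3,fy=3,interpolation=2))
E
```

```text
[0.52616111 1.11964768 0.47514241] (array([20.15458701, -0.13007577,  0.14937216]), np.float64(-0.0076366540570682595), array([ 0.07976217, -0.04654913]), np.float64(0.07459773171400778))
```

View pics/s1.png

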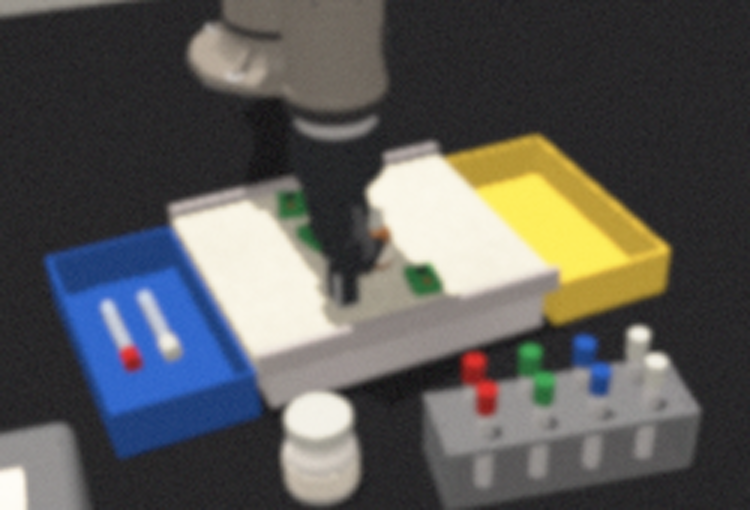

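The fingers are down at (340,290) in the crop, behind C at (420,280), with the bottle clear beside them. I'll sweep C now.

Request:
apply_moves --moves '[[[1.2, 0, 0.2], 0], [[2.4, 0, 0.2], 0], [[3.4, 0, 0.2], 0], [[4.2, 0, 0.2], 0], [[5, 0, 0.2], 0], [[6, 0, 0.2], 0], [[7, 0, 0.2], 0], [[8, 0, 0.2], 0], [[9, 0, 0.2], 0], [[10, 0, 0.2], 0]]'

```text
clock: 3.32
tcp_pos: [0.6075, 0.0226, 0.0723]
orientation: [-2.063, -2.369, -0.0]
contact_force: [0.0, 0.1, -0.3]
grip_width: 0.0103
```

```bash
python3 - <<'E'
from h import *
from bench import r, imaging
o=r.get_obs();print(o['contact_force'],go(o,(.080,.158),.073))
f=imaging.grab_frame("scene")
for c in carts(f): print(w2b(c[0]),c[1:])
cv2.imwrite('pics/s2.png',cv2.resize(f["frame"][120:290,140:390],None,fx=3,fy=3,interpolation=2))
E
```

```text
[ 0.0498507   0.13188927 -0.25865558] (array([10.21493701, -0.13774475, -0.07331199]), np.float64(-0.00590180498033499), array([0.08077453, 0.05584432]), np.float64(0.07226090593860049))
[0.2385611  0.04807361] ((25.943401336669922, 77.3825454711914), 78.35796356201172)
[0.08991404 0.07820376] ((21.047786712646484, 41.68657684326172), 70.49945831298828)
[-0.01384333 -0.03160163] ((33.266178131103516, 21.013954162597656), 13.729086875915527)
[-0.0758973 -0.0334039] ((17.783632278442383, 38.38844680786133), 83.50878143310547)
```

View pics/s2.png

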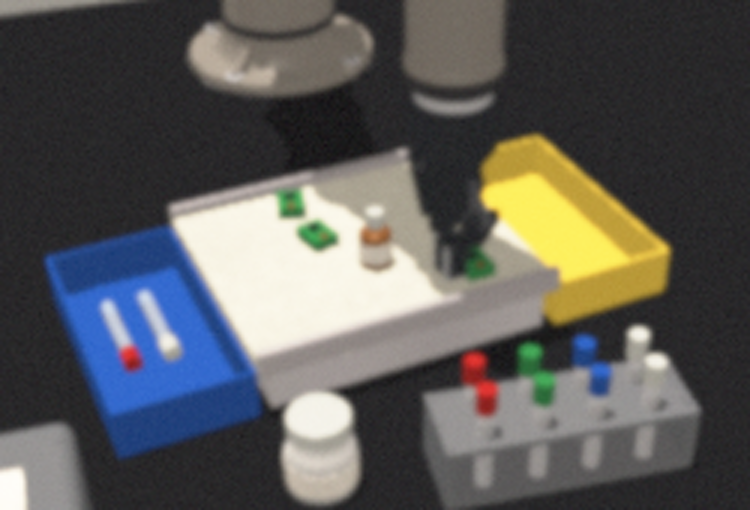

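The push is squared up: C is at (480,262) in front of the fingers and the bottle is untouched. I'll carry on over the end.

Request:
apply_moves --moves '[[[1, 0, 0], 0], [[2, 0, 0], 0], [[3, 0, 0], 0], [[4, 0, 0], 0], [[5, 0, 0], 0], [[6, 0, 0], 0], [[7, 0, 0], 0], [[8, 0, 0], 0], [[9, 0, 0], 0], [[10, 0, 0], 0]]'

```text
clock: 4.2
tcp_pos: [0.5938, 0.1216, 0.0723]
orientation: [2.063, 2.369, 0.0]
contact_force: [-0.3, -0.3, 0.5]
grip_width: 0.0098
```

Request:
apply_moves --moves '[[[0, 0, 0], 0], [[0, 0, -2], 0], [[0, 0, -5], 0], [[0, 0, -9], 0], [[0, 0, -9], 0], [[0, 0, -9], 0]]'

```text
clock: 4.7
tcp_pos: [0.5957, 0.1207, 0.165]
orientation: [2.062, 2.366, 0.006]
contact_force: [-0.0, -0.5, -0.4]
grip_width: 0.0103
```

```bash
python3 - <<'E'
from h import *
from bench import r, imaging
o=r.get_obs();print(o['clock'],o['contact_force'],go(o,(-.024,-.095),.165))
f=imaging.grab_frame("scene")
for c in carts(f): print(w2b(c[0]),c[1:])
cv2.imwrite('pics/s3.png',cv2.resize(f["frame"][120:290,140:390],None,fx=3,fy=3,interpolation=2))
E
```

```text
4.7 [-0.02467623 -0.50968718 -0.3759813 ] (array([-25.03649336, -10.54869854,  -0.06220318]), np.float64(-0.006839930453087728), array([0.08319872, 0.15463759]), np.float64(0.16495652334217273))
[0.24008472 0.04745375] ((25.64373207092285, 73.61636352539062), 79.5801010131836)
[-0.01384333 -0.03160163] ((33.266178131103516, 21.013954162597656), 13.729086875915527)
[-0.07602906 -0.03363776] ((18.14889144897461, 39.59733963012695), 84.26654052734375)
```

View pics/s3.png

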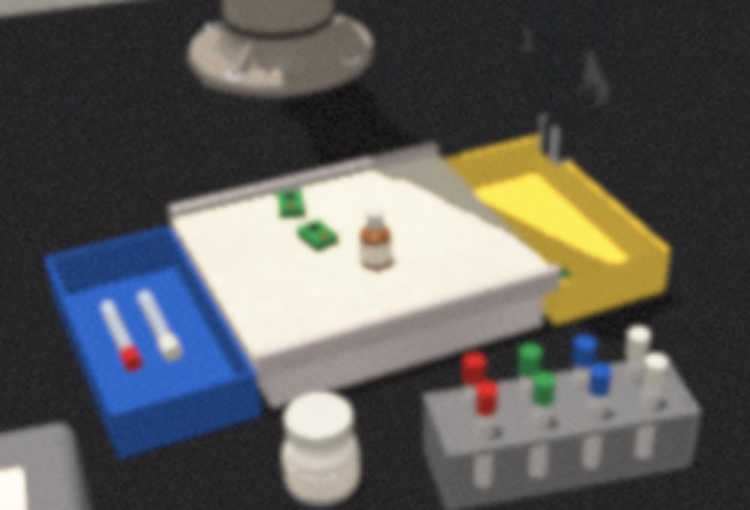

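C has dropped over the yellow end, its edge just visible at (565,272), and the bottle and the other two haven't moved. Next is B.

Request:
apply_moves --moves '[[[-3.5, -1.5, 0], 0], [[-7, -3, 0], 0], [[-10.5, -4.5, 0], 0], [[-14, -6, 0], 0], [[-17.5, -7.5, 0], 0], [[-21, -9, 0], 0], [[-25, -10.5, 0], -0.007], [[-25, -10.5, 0], -0.007], [[-25, -10.5, 0], -0.007], [[-25, -10.5, 0], -0.007]]'

```text
clock: 5.58
tcp_pos: [0.5236, -0.1415, 0.1612]
orientation: [-2.055, -2.374, 0.001]
contact_force: [0.3, 1.0, -0.1]
grip_width: 0.0102
```

Request:
apply_moves --moves '[[[0, 0, 3], 0], [[0, 0, 6], 0], [[0, 0, 8], 0], [[0, 0, 9], 0], [[0, 0, 9.2], 0], [[0, 0, 9.2], 0], [[0, 0, 9.2], 0]]'

```text
clock: 6.17
tcp_pos: [0.5249, -0.1401, 0.0705]
orientation: [-2.052, -2.379, -0.001]
contact_force: [0.3, -0.3, 0.2]
grip_width: 0.0102
```

```bash
python3 - <<'E'
from h import *
from bench import r, imaging
o=r.get_obs();print(o['clock'],o['contact_force'],go(o,(-.024,.157),.0725))
f=imaging.grab_frame("top")
for c in carts(f): print(w2b(c[0]),c[1:])
cv2.imwrite('pics/t4.png',cv2.resize(f["frame"][180:310,180:400],None,fx=3.5,fy=3.5,interpolation=2))
E
```

```text
6.1667 [ 0.34951673 -0.33244608  0.19842072] (array([25.02516124,  0.11227463, -0.19193227]), np.float64(0.0032047144304896413), array([-0.02431978, -0.09325297]), np.float64(0.07045950684648859))
[-0.08444079 -0.03118722] ((21.405452728271484, 27.716670989990234), 81.14407348632812)
[-0.02430283 -0.02868806] ((28.663591384887695, 21.598905563354492), 20.743173599243164)
[0.07167523 0.16774339] ((26.945083618164062, 21.12637710571289), 1.6492156982421875)
[0.29326511 0.02717445] ((19.841323852539062, 10.924025535583496), 0.8617959022521973)
```

View pics/t4.png

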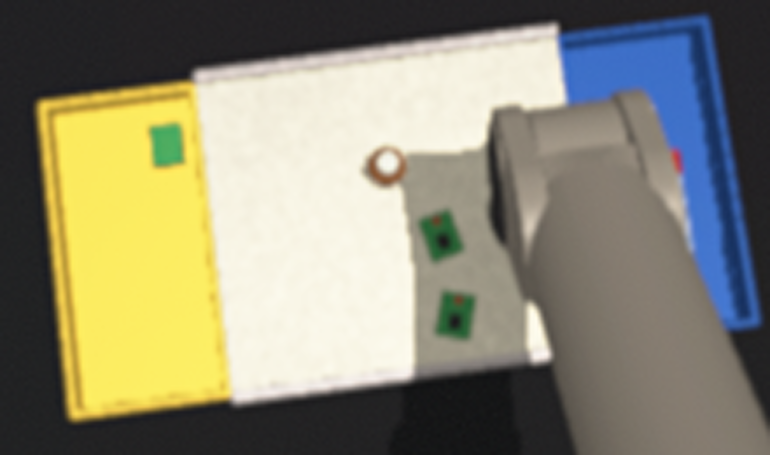

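C lies flipped over but flat in the yellow tray at (167,145), and the bottle, B and A are unmoved. I'll sweep B.

Request:
apply_moves --moves '[[[1.2, 0, -0.2], 0], [[2.2, 0, -0.2], 0], [[3, 0, -0.2], 0], [[3.8, 0, -0.2], 0], [[4.8, 0, -0.2], 0], [[5.8, 0, -0.2], 0], [[6.8, 0, -0.2], 0], [[7.8, 0, -0.2], 0], [[9, 0, -0.2], 0], [[10, 0, -0.2], 0]]'

```text
clock: 7.05
tcp_pos: [0.5097, -0.0411, 0.0723]
orientation: [-2.054, -2.377, -0.0]
contact_force: [0.8, -0.7, -0.2]
grip_width: 0.0103
```

```bash
python3 - <<'E'
from h import *
from bench import r, imaging
o=r.get_obs();print(o['clock'],o['contact_force'],go(o,(-.024,.157),.0725))
for n in("scene","top"):
    f=imaging.grab_frame(n)
    for c in carts(f): print(n,w2b(c[0]),c[1:])
    for k in blobs(masks(f)["amber"],4):
        p=w2b(cast(f,[k[:,0].mean(0)],.10)[0])
        if abs(p).max()<.12: print('bottle',p)
E
```

```text
7.05 [ 0.81048833 -0.73767442 -0.21050567] (array([ 1.50099885e+01,  1.42161817e-01, -1.35732072e-02]), np.float64(0.0014192190792501336), array([-0.02520858,  0.00689829]), np.float64(0.07232492037446503))
scene [0.24010531 0.04784622] ((25.320152282714844, 73.82593536376953), 78.35796356201172)
scene [-0.07545096 -0.03378173] ((18.14889144897461, 39.57941818237305), 84.26654052734375)
bottle [ 0.053906   -0.00568459]
top [0.07167523 0.16774339] ((26.945083618164062, 21.12637710571289), 1.6492156982421875)
top [0.2932649  0.02717303] ((19.841320037841797, 10.921134948730469), 0.8617122173309326)
```

Request:
apply_moves --moves '[[[1, 0, 0], 0], [[2, 0, 0], 0], [[3, 0, 0], 0], [[4, 0, 0], 0], [[5, 0, 0], 0], [[5.7, 0, 0], 0], [[6.4, 0, 0], 0], [[7, 0, 0], 0]]'

```text
clock: 7.82
tcp_pos: [0.4997, 0.0275, 0.0723]
orientation: [2.054, 2.377, 0.0]
contact_force: [-1.0, -0.2, -0.9]
grip_width: 0.0108
```

```bash
python3 - <<'E'
from h import *
from bench import r, imaging
o=r.get_obs();print(o['clock'],o['contact_force'],go(o,(-.024,.157),.0725))
for n in("scene","top"):
    f=imaging.grab_frame(n)
    for c in carts(f): print(n,w2b(c[0]),c[1:])
    for k in blobs(masks(f)["amber"],4):
        p=w2b(cast(f,[k[:,0].mean(0)],.10)[0])
        if abs(p).max()<.12: print('bottle',p)
E
```

```text
7.8167 [-0.98081778 -0.19083977 -0.88191921] (array([ 8.08058772,  0.13709951, -0.01761186]), np.float64(0.0013680912604709938), array([-0.02526044,  0.07619232]), np.float64(0.07232691181005348))
scene [0.23874674 0.04781627] ((25.363143920898438, 77.05506896972656), 80.6834945678711)
scene [-0.00867335  0.09592879] ((22.7106990814209, 31.858779907226562), 72.28584289550781)
scene [-0.07629411 -0.03316449] ((18.723783493041992, 39.05558395385742), 84.98102569580078)
bottle [ 0.05534961 -0.00512278]
top [-0.0846763  -0.03077877] ((21.800613403320312, 28.59233283996582), 82.00039672851562)
top [0.07167523 0.16774339] ((26.945083618164062, 21.12637710571289), 1.6492156982421875)
top [0.2932649  0.02717303] ((19.841320037841797, 10.921134948730469), 0.8617122173309326)
bottle [0.02944608 0.00504204]
```

B is squarely ahead at by≈0.096 and the bottle hasn't moved.

Request:
apply_moves --moves '[[[1, 0, 0], 0], [[2, 0, 0], 0], [[3, 0, 0], 0], [[4, 0, 0], 0], [[5, 0, 0], 0], [[6, 0, 0], 0], [[7, 0, 0], 0], [[8, 0, 0], 0], [[8, 0, 0], 0]]'

```text
clock: 8.67
tcp_pos: [0.4879, 0.1087, 0.0725]
orientation: [-2.05, -2.379, -0.002]
contact_force: [0.4, -0.0, -0.2]
grip_width: 0.0102
```

Request:
apply_moves --moves '[[[0, 0, -2], 0], [[0, 0, -5], 0], [[0, 0, -9], 0], [[0, 0, -9], 0], [[0, 0, -9], 0]]'

```text
clock: 9.08
tcp_pos: [0.4898, 0.1059, 0.1644]
orientation: [2.054, 2.373, 0.006]
contact_force: [-0.2, -0.7, -0.8]
grip_width: 0.0104
```

```bash
python3 - <<'E'
from h import *
from bench import r, imaging
o=r.get_obs();print(o['clock'],o['contact_force'],go(o,(-.084,-.097),.165))
for n in("scene","top"):
    f=imaging.grab_frame(n)
    for c in carts(f): print(n,w2b(c[0]),c[1:])
E
```

```text
9.0833 [-0.23615671 -0.66959817 -0.82373295] (array([-25.22398692,  -6.03103449,  -0.0870797 ]), np.float64(0.00013625891621327213), array([-0.02372022,  0.15524792]), np.float64(0.16438001735736724))
scene [0.24004483 0.0474053 ] ((25.363143920898438, 74.33179473876953), 80.6834945678711)
scene [-0.07659646 -0.0330932 ] ((18.723783493041992, 38.434391021728516), 84.98102569580078)
top [-0.08446052 -0.03099557] ((21.71611976623535, 28.272319793701172), 83.01082611083984)
top [0.2932649  0.02717303] ((19.841320037841797, 10.921134948730469), 0.8617122173309326)
```

Request:
apply_moves --moves '[[[-3.6, -0.9, 0], 0], [[-7.2, -1.8, 0], 0], [[-10.8, -2.7, 0], 0], [[-14.4, -3.6, 0], 0], [[-18, -4.5, 0], 0], [[-21.6, -5.3, 0], 0], [[-25.2, -6, 0], 0], [[-25.2, -6, 0], 0], [[-25.2, -6, 0], 0], [[-25.2, -6, 0], 0]]'

```text
clock: 10.02
tcp_pos: [0.4644, -0.1517, 0.1611]
orientation: [-2.053, -2.374, 0.001]
contact_force: [0.1, 0.8, 0.1]
grip_width: 0.0103
```

Request:
apply_moves --moves '[[[0, 0, 3], 0], [[0, 0, 6], 0], [[0, 0, 8], 0], [[0, 0, 9], 0], [[0, 0, 9], 0], [[0, 0, 9], 0]]'

```text
clock: 10.52
tcp_pos: [0.4654, -0.1507, 0.072]
orientation: [-2.051, -2.378, -0.0]
contact_force: [-0.0, -0.1, -0.3]
grip_width: 0.0102
```

```bash
python3 - <<'E'
from h import *
from bench import r, imaging
o=r.get_obs();print(o['clock'],o['contact_force'],go(o,(-.084,.157),.0725))
f=imaging.grab_frame("top")
for c in carts(f): print(w2b(c[0]),c[1:])
cv2.imwrite('pics/t5.png',cv2.resize(f["frame"][180:310,180:400],None,fx=3.5,fy=3.5,interpolation=2))
E
```

```text
10.5167 [-0.00973663 -0.07644495 -0.2884482 ] (array([25.21784122,  0.16413016, -0.0310858 ]), np.float64(0.0034633576744442784), array([-0.08476834, -0.09518218]), np.float64(0.07195072575051677))
[-0.08444079 -0.03118722] ((21.405452728271484, 27.716670989990234), 81.14407348632812)
[-0.0329735   0.17322758] ((28.204574584960938, 21.095991134643555), 23.308055877685547)
[0.07167523 0.16774339] ((26.945083618164062, 21.12637710571289), 1.6492156982421875)
[0.2932649  0.02717303] ((19.841320037841797, 10.921134948730469), 0.8617122173309326)
```

View pics/t5.png

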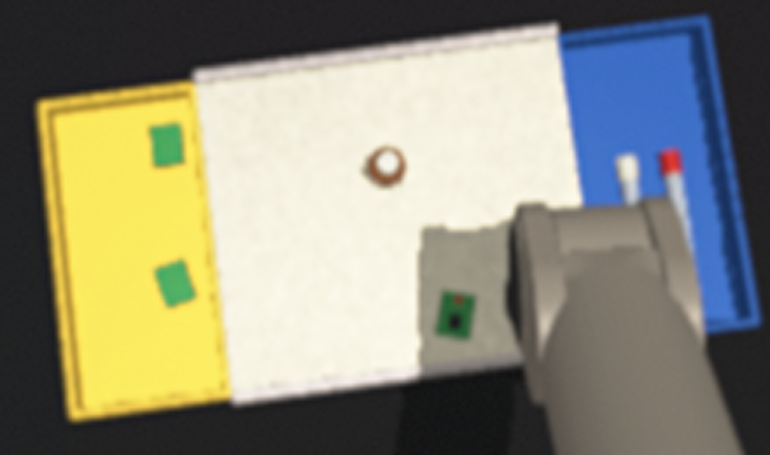

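B (175,283) and C (167,145) both lie flat in the yellow tray. I'll sweep A.

Request:
apply_moves --moves '[[[1.2, 0.1, 0], 0], [[2.2, 0.1, 0], 0], [[3, 0.1, 0], 0], [[3.8, 0.1, 0], 0], [[4.8, 0.1, 0], 0], [[5.8, 0.1, 0], 0], [[6.8, 0.1, 0], 0], [[7.8, 0.1, 0], 0], [[9, 0.1, 0], 0], [[10, 0.1, 0], 0]]'

```text
clock: 11.4
tcp_pos: [0.4516, -0.0518, 0.0723]
orientation: [-2.054, -2.377, -0.0]
contact_force: [-0.1, -0.2, 1.1]
grip_width: 0.0102
```

Request:
apply_moves --moves '[[[1, 0, 0], 0], [[2, 0, 0], 0], [[3, 0, 0], 0], [[4, 0, 0], 0], [[5, 0, 0], 0], [[5.7, 0, 0], 0], [[6.4, 0, 0], 0], [[7, 0, 0], 0]]'

```text
clock: 12.07
tcp_pos: [0.4416, 0.0169, 0.0723]
orientation: [-2.054, -2.377, 0.0]
contact_force: [-0.2, 0.2, -0.1]
grip_width: 0.0102
```

```bash
python3 - <<'E'
from h import *
from bench import r, imaging
o=r.get_obs();print(o['clock'],o['contact_force'],go(o,(-.084,.157),.0725))
for n in("scene","top"):
    f=imaging.grab_frame(n)
    for c in carts(f): print(n,w2b(c[0]),c[1:])
E
```

```text
12.0667 [-0.15552299  0.2132548  -0.09483734] (array([ 8.29254405,  0.03706234, -0.02049712]), np.float64(0.0012147838171499004), array([-0.08426989,  0.07407417]), np.float64(0.07229428757481478))
scene [0.23882691 0.0482484 ] ((24.943361282348633, 77.10221099853516), 79.58008575439453)
scene [-0.07597254  0.09695866] ((17.69766616821289, 34.732337951660156), 72.78816986083984)
top [-0.03291101  0.17299567] ((28.204572677612305, 21.576263427734375), 23.307344436645508)
top [0.07167523 0.16774339] ((26.945083618164062, 21.12637710571289), 1.6492156982421875)
top [0.2932649  0.02717303] ((19.841320037841797, 10.921134948730469), 0.8617122173309326)
```

Request:
apply_moves --moves '[[[1, 0, 0], 0], [[2, 0, 0], 0], [[3, 0, 0], 0], [[4, 0, 0], 0], [[5, 0, 0], 0], [[6, 0, 0], 0], [[7, 0, 0], 0], [[8.2, 0, 0], 0], [[8.2, 0, 0], 0]]'

```text
clock: 12.92
tcp_pos: [0.4296, 0.1002, 0.0725]
orientation: [-2.05, -2.38, -0.002]
contact_force: [-0.5, 0.2, 0.4]
grip_width: 0.0102
```

Request:
apply_moves --moves '[[[0, 0, -3], 0], [[0, 0, -6], 0], [[0, 0, -10], 0], [[-3.5, 0, -13], 0], [[-7, 0, -13], 0], [[-11, 0, -13], 0], [[-15, 0, -13], 0], [[-19, 0, -13], 0], [[-23, 0, -13], 0], [[-25, 0, -13], 0]]'

```text
clock: 13.75
tcp_pos: [0.4655, -0.1557, 0.2023]
orientation: [2.06, 2.37, -0.002]
contact_force: [-0.4, -0.7, -0.2]
grip_width: 0.0102
```

Request:
apply_moves --moves '[[[0, 0, 0], 0], [[0, 0, 0], 0], [[0, 0, 0], 0]]'

```text
clock: 14.0
tcp_pos: [0.4657, -0.1492, 0.2021]
orientation: [-2.053, -2.377, -0.0]
contact_force: [0.8, 0.6, -0.2]
grip_width: 0.0101
```

```bash
python3 - <<'E'
from h import *
from bench import r, imaging
o=r.get_obs();print(o['clock'],o['contact_force'],o['tcp_pos'],abs(o['qvel']).max())
f=imaging.grab_frame("top")
for c in carts(f,.016): print(w2b(c[0]),c[1:])
for k in blobs(masks(f)["amber"],4):
    p=w2b(cast(f,[k[:,0].mean(0)],.10)[0])
    if abs(p).max()<.12: print('bottle',p)
cv2.imwrite('pics/t6.png',f["frame"])
E
```

```text
14.0 [ 0.78154264  0.59106881 -0.23791392] [ 0.46568808 -0.14924957  0.20210859] 0.01687084429052482
[-0.08923309  0.16991479] ((29.224103927612305, 21.457719802856445), 1.7055635452270508)
[-0.02925448  0.17801426] ((29.289886474609375, 21.907760620117188), 23.308124542236328)
[0.07942105 0.17231903] ((27.981887817382812, 21.93928337097168), 1.6492164134979248)
[0.30953804 0.0263413 ] ((20.604772567749023, 11.341373443603516), 0.8484059572219849)
bottle [0.02944608 0.00504204]
```

View pics/t6.png

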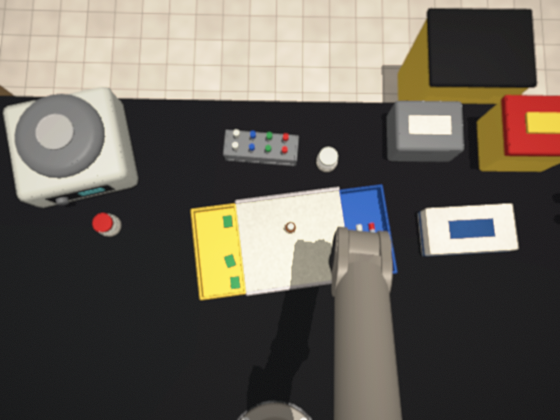

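All three cartridges lie flat in the yellow tray, at (227,221), (230,261) and (235,283). The bottle at (290,228) and the other things are where they were, and the arm is clear.

```bash
python3 -c "
from bench import r
print(r.hand_in())"
```

```text
the job is handed in; nothing more can be done
None
```

I swept the three cartridges one at a time over the board's +y end into the yellow tray, pushing with the outside of the nearly closed fingers. I then lifted the arm clear and handed in at about 14 s of the 67 s allowed; hand-in reports no verdict.

- **Cartridges:** in the last top picture all three lie in the yellow tray, at board x ≈ -89, -29 and +79 mm and y ≈ 170–178 mm. Each landed upside down, but flat. None went into the blue tray.
- **Bottle:** it still stands, and its measured position changed by less than 1 mm.
- **Pots, rack and glove box:** they look unmoved between the first and last top pictures; I did not measure them separately.
- **Forces:** the readings I took stayed within about 1.5 N.

The only disagreement was a roughly 9 mm offset in board x between the scene and top cameras. I used the top camera's values, and the sweeps confirmed them.

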